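# Back off a knurled hand nut and swing the clamp strap off a gear

### The arm

A 7-joint arm with a two-finger parallel gripper is mounted at the origin on a cart in front of the work surface, level with it; the furniture and walls round the work are solid. World frame = base frame: x ahead of the robot, y to its left, z up, the work surface at z = 0. Lengths are in mm, angles in rad, forces in N, time in s.
With the tool pointing down it reaches from about 425 to 925 mm from the base axis. Payload 6.8 kg.
Tool frame: the origin (TCP) lies midway between the tips of the shut fingers; the grasp point (between the pads) lies 19 mm behind it (hold_point_z is the distance from the TCP to the grasp point, in mm); z points along the fingers, y is the line along which they close (so a half turn about z gives the same grasp; the last joint's range is limited). The gripper opens to 85 mm and grips with 20 to 120 N. Pads are 22 mm wide; open, the fingers measure 114 mm over their backs; the gripper's body (76 mm by 85 mm) begins 54 mm behind the grasp point. The pads swing forward as they close: fully open they stand 13 mm farther back than shut.
Start: joints at [1.228, 0.477, 0.022, 1.555, -0.011, 1.109, -0.083], TCP at [157.046, -656.494, 231.308] pointing down, gripper open.
Joint ranges: [-2.96, 2.96], [-0.34, 2.1], [-1.41, 1.46], [0.24, 2.44], [-1.37, 4.51], [0.17, 1.92], [-2.96, 2.96]. Speed limits (rad/s): [2.39, 2.39, 3.14, 3.14, 3.14, 3.14, 3.14].

### API

Orientations are given as a rotation vector (axis times angle).
In Python, from rig import * gives the robot as it stands.
- The arm moves only by the tool carry_out, never from a script. Its arguments are lists of equal length, an entry for each row: "rotation": the turn, a rotation vector about the world's x, y, z in rad, a list of three; "offset": the shift along the world's x, y, z in m, a list of three; "grip": the finger opening in m, from 0 to 0.0854. In form: {"rotation": [[rx, ry, rz], ...], "offset": [[tx, ty, tz], ...], "grip": [grip, ...]}. A call has 1 to 12 rows; each row shifts and turns the commanded pose from where the row before left it; what a row does not reach is not made up. A row lasts 1/8 s, in which the tool goes at most 62.5 mm and 10.7 degrees, less where a joint would pass 70% of its speed; a pose out of reach is approached as far as the arm can. A call with a gripper value outside its range is refused whole. The fingers move at their own pace and stop on an object; "force" is the grip in N (left out, the last holds). Time passes only in rows, so rows that do not move let the fingers close. It gives the time, the measured TCP pose, the force, the opening and the grip force at its end, in the units of the state.
- observe(): the state, without advancing time (a new reading comes with each control period).
- snapshot(name): name is "scene" or "top"; returns a dict with "img" (480x640x3 uint8, blue, green, red), "camera_matrix" (3x3 intrinsics, pixels), "k1" (the pictures are not rectified: a ray, as slopes to the right and down, at radius r is drawn at 1 + k1 r^2 times it, then the intrinsics apply), "rvec" (rotation vector, rad) and "tvec" (3), from world to camera coordinates, as OpenCV has them. Camera axes: x right, y down, z forward; pixel columns grow to the right and rows downward; lengths in mm; the calibration is good to about 2 mm. A picture is of the moment at which its call begins. There is no depth.
- job_done(): hands the job in; it is judged then, once.
The state is a dict: "t": time; "joints": joint angles; "joint_velocities": joint speeds; "tau": joint torques, N m; "eef_pos": TCP position; "ee_rot": TCP orientation; "contact_force": force on the tool from outside, world axes, zero at the start; "moment": the same for the moment, N m; "gripper_width": finger opening in mm; "grip_force": force on a finger pad.
Only numpy, scipy, OpenCV 4.12 (cv2) and the standard library are available. Lean on these libraries where they do the work, as an engineer would, in place of code of your own. Each camera call takes 0.05 s, during which the arm holds its last target. There are 200 camera calls.

### The job

The gear on the holding fixture is to be freed. With the fingertips, roll the knurled nut round by its rim, anticlockwise seen from above, counting three full turns (to within about a quarter of a turn, so that it clears the strap but stays well on its stud). Then push the strap anticlockwise off the gear, a full quarter turn or more; its upright handle pin is the place to push. Only roll and push: never take the nut or the pin between the fingers, leave the gear lying flat among its dowels, and do not disturb the loose things around.

Things in the scene. Friction and masses are not known exactly. Their poses are not given: they have to be found in the camera images.
- gear_fixture: the fixture, fixed for the run: dark steel base plate 96 x 192 x 16 mm, four cap screws at its corners. Origin: on the stud's axis, at the plate's underside (table level). y points along the plate from the stud towards the gear; the pivot and the pin lie on -y. z up. The strap swings off over the -x side
- knurled_nut (a joint): turn of the knurled hand nut in rad about the upright stud: 0 at the start (tight), positive anticlockwise seen from above (loosening), 25.1 at the thread's end (4 turns). It rises 2 mm a turn. It turns lightly (25 N mm of friction, so a fingertip pressed on the rim with 2 to 10 N carries it along; the rim yields about 1 mm at such forces) and stays where left. A small dark drilled spot on its top face near the rim shows the turns
- nut_rim (a point): on the nut's axis, at mid height of its knurled rim (rises with the nut). Rim: steel, 52 mm diameter, 18 mm high, sides upright. At the start it is at 71 mm above the table, the rim from 62 to 80 mm; the fixed 16 mm stud stands up through the nut to 94 mm. Below and all round the rim nothing of the fixture is higher than 61 mm except the pin, so a fingertip can go right round it
- strap (a joint): swing of the clamp strap in rad about the upright pivot: 0 clamped over the gear, positive anticlockwise seen from above, stop at 1.75. The 4 mm nose of the nut sits in a recess in the strap and locks it until the nut is more than 2 turns loose; then it swings with about 1.5 N at the pin and stays where left
- pivot (a point): on the pivot's axis, level with the strap's top (56 mm above the table), 62 mm from the stud at the fixture's -y. Strap: plain flat steel bar, 12 mm thick, underside 44 mm above the table, 42 mm wide, from the pin end 58 mm behind the pivot to the end 95 mm ahead of it, which lies over the gear; its slot for the stud is open to the side
- handle_pin (a point): on the axis of the strap's upright handle pin, 16 mm above the strap's top. Pin: dark steel, 12 mm diameter, 32 mm tall (56 to 88 mm above the table), on the strap's tail 50 mm from the pivot, on the side away from the nut. It moves with the strap, at first towards the fixture's +x
- gear: loose helical gear wheel lying flat on the plate among three 13 mm tall dowels, 77 mm diameter, 28 mm high, 0.55 kg; origin at the centre of its underside, 52 mm from the stud along the fixture's y, 16 mm above the table
- nest (a point): centre of the gear's place on the plate, between the dowels, on the plate's top face (16 mm above the table)
- ring_wheel: loose bystander: steel ring gear lying flat, 85 mm across, 19 mm high; origin at the centre of its underside
- castle_nut: loose bystander: hexagon nut, 24 mm across flats, 12 mm high; origin at the centre of its underside
- sprocket: loose bystander: small straight-toothed gear lying flat, 53 mm across, 21 mm high; origin at the centre of its underside
- screwdriver: loose bystander: screwdriver lying on the table, 199 mm long, 31 mm thick handle; origin under its middle
- feeler_gauge: loose bystander: folded feeler gauge set, 90 x 29 mm, 11 mm high; origin under its middle
- parts_brush: loose bystander: flat cleaning brush with wooden handle, 188 x 41 mm, 12 mm high; origin under its middle
- bolt: loose bystander: short flanged bolt lying on its side, 21 x 17 mm, 17 mm high; origin under its middle

How it is judged:
By the outcome, as a careful person would: the job done as asked, in the order asked, and still so for the second after the job is handed in, with the robot touching nothing.
It also fails if it takes over 72 s, if anything falls off the work surface, if the arm or the gripper's body presses on something with over 40 N, if the wrist force passes 120 N, or if a joint passes its speed limit or range.

## Working session

There is one attempt and no reset: what is moved stays moved. The work goes in short steps, Python scripts to look and compute and a tool call to move; the robot and the scene stay as the last step left them, time stands still between calls to the robot, and variables do not carry over. Pictures are saved under pics/ and viewed, at most 10 in all, crops included, and the job is handed in when it is done.

Besides the shell and the picture viewer there is one more tool, called as name(argument=value, ...) on one line, values as JSON. carry_out: Moves the arm, as the interface text tells. Its arguments: {"type":"object","properties":{"rotation":{"type":"array","items":{"type":"array","items":{"type":"number"}}},"offset":{"type":"array","items":{"type":"array","items":{"type":"number"}}},"grip":{"type":"array","items":{"type":"number"}},"force":{"type":"number"}},"required":["rotation","offset","grip"]}

```bash
mkdir -p pics
python3 - <<'E'
from rig import *
import cv2
s=observe(); print({k:s[k] for k in("t","eef_pos","ee_rot","contact_force","gripper_width")})
for n in("top","scene"):
    d=snapshot(n); cv2.imwrite(f"pics/{n}0.png",d["img"]); print(n,d["camera_matrix"],d["k1"],d["rvec"],d["tvec"])
E
```

```text
{'t': 0.0, 'eef_pos': array([ 156.89961823, -655.91368095,  230.31361194]), 'ee_rot': array([-3.11817900e+00, -3.67780632e-01,  5.24223006e-04]), 'contact_force': array([ 0.0960213 , -0.56872   ,  0.73309688]), 'gripper_width': 85.8070025745414}
top [[618.51850715   0.         319.59964571]
 [  0.         618.51850715 244.58027429]
 [  0.           0.           1.        ]] -0.16960296017091253 [ 2.12301943 -2.18202834  0.11097967] [ 201.10627955  530.16678718 1379.6401688 ]
scene [[580.50289061   0.         325.68349416]
 [  0.         580.50289061 238.09864219]
 [  0.           0.           1.        ]] -0.05907070113828654 [ 0.9356753  -2.57310996  0.95978491] [ 530.21970811  200.79364036 1024.64373565]
```

View pics/top0.png

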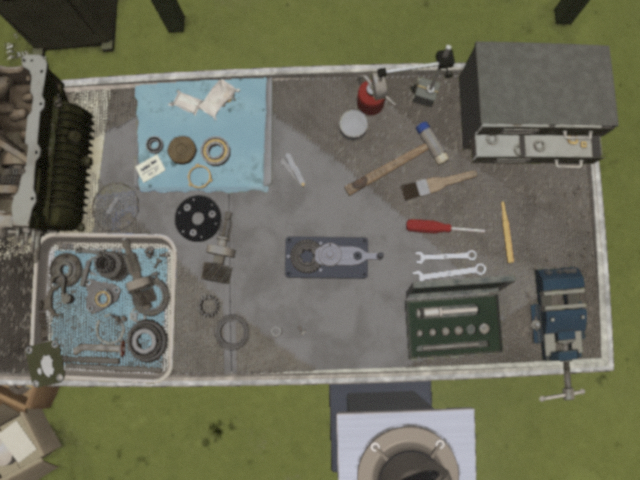

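View pics/scene0.png

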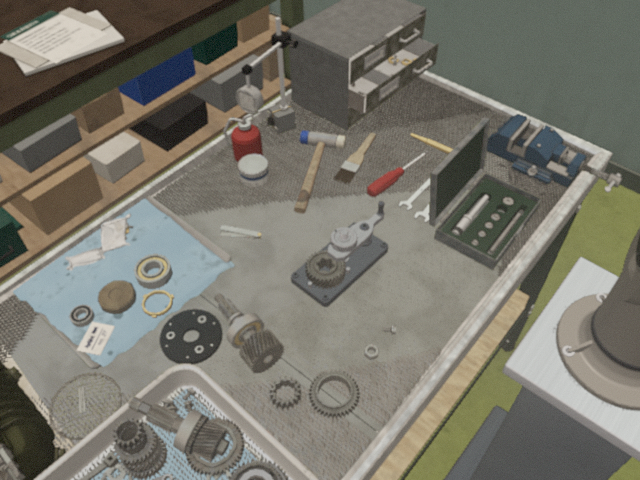

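```bash
cat > h.py <<'E'
from rig import *
import cv2, numpy as np
def proj(d,P):
    P=np.atleast_2d(np.array(P,float)); dist=np.array([d["k1"],0,0,0,0.])
    return cv2.projectPoints(P,np.array(d["rvec"],float),np.array(d["tvec"],float),d["camera_matrix"],dist)[0][:,0]
def back(d,px,z):
    px=np.array(px,float).reshape(-1,1,2); dist=np.array([d["k1"],0,0,0,0.])
    u=cv2.undistortPoints(px,d["camera_matrix"],dist)[:,0]
    R=cv2.Rodrigues(np.array(d["rvec"],float))[0]; C=-R.T@np.array(d["tvec"],float)
    r=np.c_[u,np.ones(len(u))]@R
    return C+r*((z-C[2])/r[:,2])[:,None]
def crop(d,name,x0,y0,w,h,k):
    im=cv2.resize(d["img"][y0:y0+h,x0:x0+w],None,fx=k,fy=k,interpolation=cv2.INTER_CUBIC)
    cv2.imwrite(name,im); return im
E
python3 - <<'E'
from h import *
t=snapshot("top"); s=snapshot("scene")
print(back(t,[[285,236],[368,236],[285,278],[368,278]],16).round(1))
print(back(t,[[328,255]],94),back(t,[[380,256]],88))
a=crop(t,"x.png",275,220,120,75,6); b=crop(s,"x.png",285,195,120,110,5)
cv2.imwrite("pics/c1.png",a); cv2.imwrite("pics/c2.png",b)
E
```

```text
[[559.9 266.5  16. ]
 [554.4  74.2  16. ]
 [462.4 268.4  16. ]
 [457.1  77.6  16. ]]
[[504.81759607 167.92416618  94.        ]] [[499.98659621  54.12889764  88.        ]]
```

View pics/c1.png

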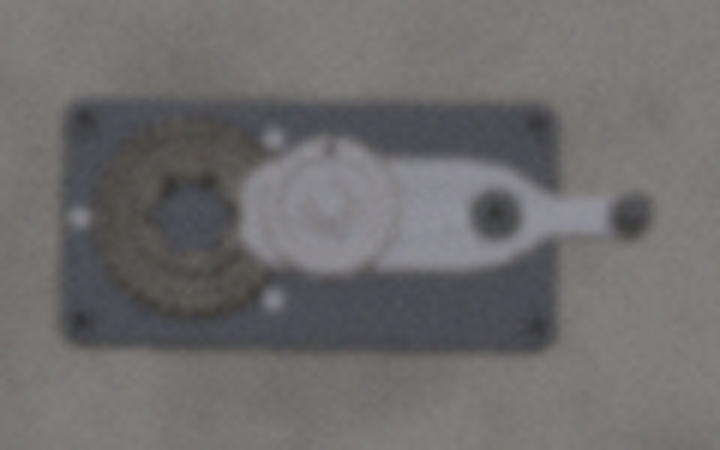

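View pics/c2.png

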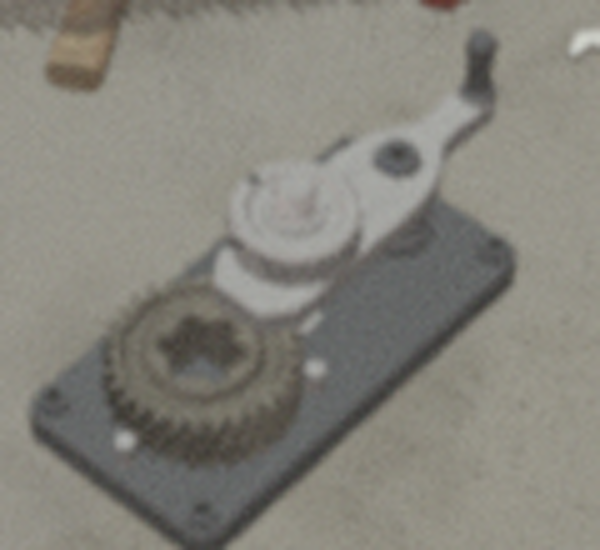

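Run:
```python
from h import *
t=snapshot("top"); s=snapshot("scene")
c1=lambda x,y:[275+(x+.5)/6-.5,220+(y+.5)/6-.5]
c2=lambda x,y:[285+(x+.5)/5-.5,195+(y+.5)/5-.5]
for n,p,z in[("nut",(333,205),80),("spot",(331,146),80),("pin",(630,213),88),("pivot",(495,213),56),("gear",(193,215),44),("A",(65,98),16),("B",(556,98),16),("C",(65,350),16),("D",(556,350),16)]:
    print(n,back(t,[c1(*p)],z).round(1))
for n,p,z in[("nut",(294,211),80),("spot",(255,180),80),("pin",(482,40),88),("pivot",(398,157),56),("gear",(202,345),44)]:
    print("s",n,back(s,[c2(*p)],z).round(1))
```

```text
nut [[508.9 163.3  80. ]]
spot [[530.7 163.4  80. ]]
pin [[502.  55.  88.]]
pivot [[506.7 102.8  56. ]]
gear [[510.3 216.1  44. ]]
A [[560.  265.5  16. ]]
B [[554.6  75.9  16. ]]
C [[462.5 267.5  16. ]]
D [[457.3  79.3  16. ]]
s nut [[509.1 165.9  80. ]]
s spot [[530.3 163.3  80. ]]
s pin [[504.1  54.2  88. ]]
s pivot [[508.  100.9  56. ]]
s gear [[512.6 215.8  44. ]]
```

carry_out(rotation=[[0, 0, -0.05], [0, 0, -0.05], [0, 0, -0.05], [0, 0, -0.05], [0, 0, -0.035], [0, 0, 0], [0, 0, 0], [0, 0, 0], [0, 0, 0], [0, 0, 0], [0, 0, 0], [0, 0, 0]], offset=[[0.04, 0.04, 0], [0.04, 0.04, 0], [0.04, 0.04, 0], [0.04, 0.04, 0], [0.04, 0.04, 0], [0.04, 0.045, 0], [0.04, 0.045, 0], [0.04, 0.045, 0], [0.035, 0.045, 0], [0.02, 0.05, 0], [0.015, 0.055, 0], [0, 0.055, 0]], grip=[0, 0, 0, 0, 0, 0, 0, 0, 0, 0, 0, 0])

```text
t: 1.8
eef_pos: [548.0, -114.3, 231.4]
ee_rot: [-3.141, -0.001, -0.001]
contact_force: [0.3, 0.6, 0.2]
gripper_width: 0.2
grip_force: 0.0
```

carry_out(rotation=[[0, 0, 0], [0, 0, 0], [0, 0, 0], [0, 0, 0], [0, 0, 0], [0, 0, 0], [0, 0, 0], [0, 0, 0], [0, 0, 0], [0, 0, 0], [0, 0, 0]], offset=[[0.005, 0.055, 0], [0.005, 0.055, 0], [0.005, 0.055, 0], [0.005, 0.055, 0], [0.007, 0.055, 0], [0, 0.0038, -0.04], [0, 0, -0.05], [0, 0, -0.045], [0, 0, -0.0294], [-0.012, 0, 0], [-0.01, 0, 0]], grip=[0, 0, 0, 0, 0, 0, 0, 0, 0, 0, 0])

```text
t: 3.18
eef_pos: [551.7, 162.7, 68.0]
ee_rot: [-3.141, 0.0, -0.001]
contact_force: [-0.3, -0.3, -0.3]
gripper_width: -0.0
grip_force: 0.0
```

carry_out(rotation=[[0, 0, 0], [0, 0, 0]], offset=[[-0.003, 0.0015, -0.001], [0, 0, 0]], grip=[0, 0])

```text
t: 3.42
eef_pos: [549.5, 164.3, 67.2]
ee_rot: [-3.141, -0.0, -0.003]
contact_force: [0.2, -0.1, 0.9]
gripper_width: -0.1
grip_force: 0.0
```

carry_out(rotation=[[0, 0, 0], [0, 0, 0]], offset=[[-0.002, 0, 0], [0, 0, 0]], grip=[0, 0])

```text
t: 3.68
eef_pos: [547.2, 163.8, 66.1]
ee_rot: [-3.142, 0.001, -0.001]
contact_force: [-0.6, -0.6, -0.5]
gripper_width: 0.2
grip_force: 0.0
```

carry_out(rotation=[[0, 0, 0], [0, 0, 0]], offset=[[-0.001, 0, 0], [0, 0, 0]], grip=[0, 0])

```text
t: 3.92
eef_pos: [546.4, 163.8, 66.0]
ee_rot: [-3.141, 0.001, -0.001]
contact_force: [2.0, 0.6, 0.7]
gripper_width: 0.2
grip_force: 0.6
```

carry_out(rotation=[[0, 0, 0], [0, 0, 0]], offset=[[-0.001, 0, 0], [0, 0, 0]], grip=[0, 0])

```text
t: 4.18
eef_pos: [546.3, 163.8, 66.2]
ee_rot: [-3.141, 0.001, -0.004]
contact_force: [4.3, -0.3, -1.6]
gripper_width: 0.2
grip_force: 2.6
```

Run:
```python
from rig import *
s=observe(); print(s["eef_pos"],s["contact_force"],s["joints"].round(2) if hasattr(s["joints"],"round") else s["joints"])
```

```text
[546.29148801 163.81714085  66.15061415] [ 4.29582754 -0.33757984 -1.61778741] [-0.18  0.53 -0.28  1.92  0.22  0.71 -2.16]
```

carry_out(rotation=[[0, 0, 0], [0, 0, 0]], offset=[[-0.0002, 0.0076, 0], [-0.0002, 0.0076, 0]], grip=[0, 0])

```text
t: 4.42
eef_pos: [545.2, 178.9, 66.1]
ee_rot: [3.141, -0.002, 0.001]
contact_force: [1.4, -1.4, 1.0]
gripper_width: 0.0
grip_force: 0.4
```

carry_out(rotation=[[0, 0, 0], [0, 0, 0], [0, 0, 0]], offset=[[-0.0012, 0.0074, 0], [-0.0034, 0.0067, 0], [-0.0053, 0.0053, 0]], grip=[0, 0, 0])

```text
t: 4.8
eef_pos: [533.8, 199.0, 65.7]
ee_rot: [3.141, 0.001, -0.001]
contact_force: [0.3, -0.4, 0.4]
gripper_width: -0.2
grip_force: 0.0
```

carry_out(rotation=[[0, 0, 0], [0, 0, 0], [0, 0, 0]], offset=[[-0.0067, 0.0034, 0], [-0.0074, 0.0012, 0], [-0.007, 0, 0]], grip=[0, 0, 0])

```text
t: 5.18
eef_pos: [513.5, 203.6, 66.2]
ee_rot: [-3.141, -0.0, -0.002]
contact_force: [1.0, 2.8, -0.5]
gripper_width: -0.1
grip_force: 1.0
```

Run:
```python
from h import *
s=snapshot("scene"); crop(s,"pics/c3.png",255,140,150,140,4)
```

```text
(no output)
```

View pics/c3.png

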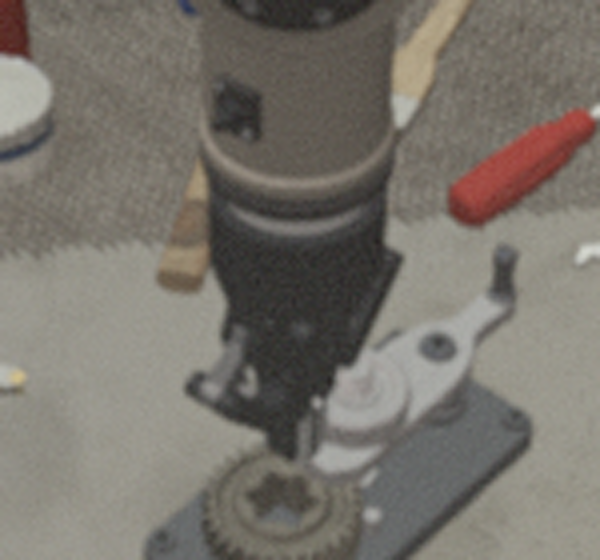

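carry_out(rotation=[[0, 0, 0], [0, 0, 0], [0, 0, 0], [0, 0, 0], [0, 0, 0]], offset=[[-0.0081, -0.0007, 0], [-0.0081, 0, 0], [-0.0069, -0.0021, 0], [-0.0056, -0.0039, 0], [-0.0047, -0.0047, 0]], grip=[0, 0, 0, 0, 0])

```text
t: 5.85
eef_pos: [479.5, 190.4, 65.7]
ee_rot: [3.14, -0.001, -0.001]
contact_force: [-0.1, -0.5, -0.3]
gripper_width: 0.4
grip_force: 0.0
```

carry_out(rotation=[[0, 0, 0], [0, 0, 0], [0, 0, 0], [0, 0, 0]], offset=[[-0.0039, -0.0056, 0], [-0.0021, -0.0069, 0], [0, -0.0072, 0], [0, -0.0072, 0]], grip=[0, 0, 0, 0])

```text
t: 6.35
eef_pos: [473.3, 164.4, 65.8]
ee_rot: [3.141, 0.0, -0.003]
contact_force: [-4.3, 0.8, 3.0]
gripper_width: -0.3
grip_force: 2.5
```

carry_out(rotation=[[0, 0, 0], [0, 0, 0], [0, 0, 0], [0, 0, 0], [0, 0, 0]], offset=[[0, -0.0072, 0], [0, -0.0072, 0], [0.0021, -0.0069, 0], [0.0039, -0.0056, 0], [0.0047, -0.0047, 0]], grip=[0, 0, 0, 0, 0])

```text
t: 6.98
eef_pos: [485.4, 132.5, 65.9]
ee_rot: [3.141, -0.001, 0.0]
contact_force: [-0.8, 0.2, -0.7]
gripper_width: -0.0
grip_force: 0.3
```

carry_out(rotation=[[0, 0, 0], [0, 0, 0], [0, 0, 0], [0, 0, 0]], offset=[[0.0056, -0.0039, 0], [0.0069, -0.0021, 0], [0.0058, 0, 0], [0.0058, 0, 0]], grip=[0, 0, 0, 0])

```text
t: 7.48
eef_pos: [509.5, 125.5, 65.8]
ee_rot: [3.14, -0.002, -0.001]
contact_force: [-1.3, -5.1, 1.4]
gripper_width: 0.3
grip_force: 2.8
```

```bash
cat >> h.py <<'E'
def spot(z=81,c=(509.1,164.8)):
    a=np.radians(np.arange(0,360,10)); 
    for n in("top","scene"):
        d=snapshot(n); g=cv2.GaussianBlur(cv2.cvtColor(d["img"],cv2.COLOR_BGR2GRAY),(3,3),0).astype(np.float32)
        v=[]
        for r in(20.5,21.5,22.5):
            p=proj(d,np.c_[c[0]+r*np.cos(a),c[1]+r*np.sin(a),a*0+z]).astype(np.float32)
            v.append(cv2.remap(g,p[:,:1],p[:,1:],cv2.INTER_LINEAR)[:,0])
        print(n,[(int(k),int(x)) for k,x in zip(range(0,360,10),np.mean(v,0))])
E
python3 -c "
from h import *
spot()"
```

```text
top [(0, 97), (10, 90), (20, 62), (30, 46), (40, 53), (50, 69), (60, 90), (70, 98), (80, 93), (90, 81), (100, 80), (110, 104), (120, 128), (130, 136), (140, 136), (150, 134), (160, 134), (170, 135), (180, 135), (190, 125), (200, 109), (210, 89), (220, 64), (230, 73), (240, 82), (250, 102), (260, 136), (270, 153), (280, 156), (290, 152), (300, 144), (310, 138), (320, 133), (330, 130), (340, 122), (350, 109)]
scene [(0, 160), (10, 161), (20, 162), (30, 162), (40, 164), (50, 164), (60, 164), (70, 167), (80, 166), (90, 163), (100, 165), (110, 164), (120, 165), (130, 164), (140, 163), (150, 159), (160, 160), (170, 159), (180, 159), (190, 155), (200, 139), (210, 138), (220, 158), (230, 162), (240, 159), (250, 156), (260, 156), (270, 155), (280, 154), (290, 158), (300, 161), (310, 161), (320, 158), (330, 159), (340, 160), (350, 160)]
```

carry_out(rotation=[[0, 0, 0], [0, 0, 0], [0, 0, 0]], offset=[[0.0092, 0.0013, 0], [0.0086, 0.0037, 0], [0.0073, 0.0059, 0]], grip=[0, 0, 0])

```text
t: 7.95
eef_pos: [536.6, 136.1, 66.2]
ee_rot: [3.14, -0.004, 0.005]
contact_force: [3.9, -3.4, -0.1]
gripper_width: -0.0
grip_force: 2.1
```

carry_out(rotation=[[0, 0, 0], [0, 0, 0], [0, 0, 0]], offset=[[0.0056, 0.0078, 0], [0.0035, 0.009, 0], [0.0012, 0.0097, 0]], grip=[0, 0, 0])

```text
t: 8.32
eef_pos: [546.4, 165.5, 66.5]
ee_rot: [-3.14, 0.001, -0.005]
contact_force: [4.1, -1.7, 1.6]
gripper_width: 0.0
grip_force: 1.7
```

carry_out(rotation=[[0, 0, 0], [0, 0, 0], [0, 0, 0], [0, 0, 0], [0, 0, 0], [0, 0, 0]], offset=[[-0.0012, 0.0097, 0], [-0.0035, 0.009, 0], [-0.0056, 0.0078, 0], [-0.0073, 0.0059, 0], [-0.0084, 0.0037, 0], [-0.0091, 0.0013, 0]], grip=[0, 0, 0, 0, 0, 0])

```text
t: 9.07
eef_pos: [508.5, 203.6, 66.2]
ee_rot: [-3.14, -0.002, -0.0]
contact_force: [1.5, 3.6, 3.7]
gripper_width: -0.0
grip_force: 1.6
```

```bash
python3 -c "
from h import *
spot(82)"
```

```text
top [(0, 114), (10, 114), (20, 115), (30, 116), (40, 115), (50, 115), (60, 115), (70, 115), (80, 113), (90, 113), (100, 112), (110, 111), (120, 110), (130, 110), (140, 110), (150, 110), (160, 110), (170, 111), (180, 112), (190, 113), (200, 114), (210, 115), (220, 115), (230, 115), (240, 115), (250, 115), (260, 114), (270, 114), (280, 114), (290, 113), (300, 113), (310, 112), (320, 113), (330, 113), (340, 113), (350, 114)]
scene [(0, 52), (10, 52), (20, 52), (30, 52), (40, 52), (50, 51), (60, 52), (70, 54), (80, 78), (90, 113), (100, 115), (110, 150), (120, 164), (130, 162), (140, 139), (150, 140), (160, 156), (170, 158), (180, 155), (190, 155), (200, 156), (210, 158), (220, 159), (230, 162), (240, 162), (250, 161), (260, 161), (270, 162), (280, 141), (290, 74), (300, 55), (310, 52), (320, 54), (330, 53), (340, 52), (350, 51)]
```

carry_out(rotation=[[0, 0, 0], [0, 0, 0], [0, 0, 0], [0, 0, 0], [0, 0, 0], [0, 0, 0]], offset=[[-0.0091, -0.0013, 0.0005], [-0.0084, -0.0037, 0], [-0.0073, -0.0059, 0.0005], [-0.0056, -0.0078, 0], [-0.0035, -0.009, 0], [-0.0012, -0.0097, 0]], grip=[0, 0, 0, 0, 0, 0])

```text
t: 9.93
eef_pos: [473.2, 162.9, 66.4]
ee_rot: [3.14, -0.001, -0.003]
contact_force: [-1.0, 1.8, -0.8]
gripper_width: -0.3
grip_force: 0.6
```

```bash
python3 -c "
from h import *
spot(83)"
```

```text
top [(0, 123), (10, 130), (20, 133), (30, 134), (40, 134), (50, 134), (60, 132), (70, 128), (80, 121), (90, 116), (100, 115), (110, 116), (120, 114), (130, 110), (140, 107), (150, 107), (160, 108), (170, 109), (180, 108), (190, 109), (200, 110), (210, 111), (220, 112), (230, 112), (240, 113), (250, 113), (260, 112), (270, 111), (280, 112), (290, 112), (300, 111), (310, 112), (320, 114), (330, 115), (340, 114), (350, 116)]
scene [(0, 151), (10, 153), (20, 155), (30, 157), (40, 160), (50, 162), (60, 163), (70, 165), (80, 165), (90, 163), (100, 161), (110, 162), (120, 163), (130, 162), (140, 156), (150, 134), (160, 85), (170, 56), (180, 53), (190, 54), (200, 60), (210, 66), (220, 66), (230, 64), (240, 59), (250, 53), (260, 54), (270, 60), (280, 70), (290, 101), (300, 113), (310, 130), (320, 151), (330, 157), (340, 154), (350, 151)]
```

carry_out(rotation=[[0, 0, 0], [0, 0, 0], [0, 0, 0], [0, 0, 0], [0, 0, 0], [0, 0, 0]], offset=[[0.0012, -0.0097, 0], [0.0035, -0.009, 0], [0.0056, -0.0078, 0.0005], [0.0073, -0.0059, 0], [0.0084, -0.0037, 0.0005], [0.0091, -0.0013, 0]], grip=[0, 0, 0, 0, 0, 0])

```text
t: 10.78
eef_pos: [509.6, 125.3, 67.4]
ee_rot: [3.14, -0.003, -0.001]
contact_force: [-1.2, -2.9, -2.5]
gripper_width: 0.2
grip_force: 1.4
```

```bash
python3 -c "
from h import *
spot(83.5)
d=snapshot('scene'); crop(d,'pics/c4.png',315,210,70,60,9)"
```

```text
top [(0, 98), (10, 86), (20, 59), (30, 45), (40, 53), (50, 68), (60, 89), (70, 98), (80, 96), (90, 84), (100, 82), (110, 101), (120, 124), (130, 132), (140, 134), (150, 132), (160, 130), (170, 130), (180, 132), (190, 132), (200, 130), (210, 101), (220, 66), (230, 71), (240, 82), (250, 102), (260, 135), (270, 153), (280, 156), (290, 150), (300, 143), (310, 137), (320, 133), (330, 129), (340, 121), (350, 108)]
scene [(0, 161), (10, 160), (20, 162), (30, 163), (40, 156), (50, 138), (60, 145), (70, 163), (80, 165), (90, 163), (100, 161), (110, 160), (120, 160), (130, 160), (140, 157), (150, 157), (160, 155), (170, 153), (180, 153), (190, 154), (200, 157), (210, 159), (220, 160), (230, 161), (240, 163), (250, 162), (260, 160), (270, 161), (280, 161), (290, 162), (300, 162), (310, 161), (320, 161), (330, 161), (340, 159), (350, 159)]
```

View pics/c4.png

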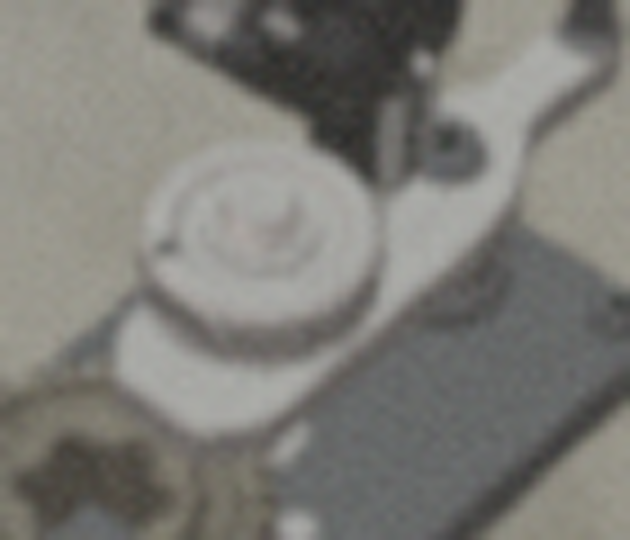

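```bash
cat > reg.py <<'E'
from h import *
def reg(c=(509.3,164.7)):
    k=6; d=snapshot("scene"); up=lambda i:cv2.resize(cv2.GaussianBlur(cv2.cvtColor(i,cv2.COLOR_BGR2GRAY),(0,0),.8),None,fx=k,fy=k,interpolation=cv2.INTER_CUBIC)
    A=up(cv2.imread("pics/scene0.png")[190:290,290:400]); B=up(d["img"][190:290,290:400])
    a=np.linspace(0,2*np.pi,60)
    P=lambda r,z:((proj(d,np.c_[c[0]+r*np.cos(a),c[1]+r*np.sin(a),a*0+z])-[290,190]+.5)*k).astype(np.int32)
    m=np.zeros_like(A); cv2.fillPoly(m,[P(26,80)],255); cv2.fillPoly(m,[P(26,68)],255); cv2.fillPoly(m,[P(11,80)],0); m[:,P(26,80)[:,0].max()-20:]=0
    cv2.fillPoly(m,[P(11,88)],0)
    x,y,w,h=cv2.boundingRect(m); R=cv2.matchTemplate(B,A[y:y+h,x:x+w],cv2.TM_SQDIFF,mask=m[y:y+h,x:x+w])
    _,_,q,_=cv2.minMaxLoc(R); print("shift px",(q[0]-x)/k,(q[1]-y)/k)
    p0=proj(d,[*c,80])
    for t in(1,1.15,2.15,3,3.15): print(t,(proj(d,[*c,80+2*t])-p0).round(2))
if __name__=="__main__": reg()
E
python3 reg.py
```

```text
shift px -0.6666666666666666 -1.3333333333333333
1 [[ 0.02 -0.7 ]]
1.15 [[ 0.03 -0.8 ]]
2.15 [[ 0.05 -1.5 ]]
3 [[ 0.07 -2.1 ]]
3.15 [[ 0.08 -2.2 ]]
```

carry_out(rotation=[[0, 0, 0], [0, 0, 0], [0, 0, 0], [0, 0, 0], [0, 0, 0], [0, 0, 0], [0, 0, 0], [0, 0, 0], [0, 0, 0], [0, 0, 0], [0, 0, 0], [0, 0, 0]], offset=[[0.0092, 0.0013, 0.001], [0.0086, 0.0037, 0], [0.0073, 0.0059, 0.001], [0.0056, 0.0078, 0], [0.0035, 0.009, 0], [0.0012, 0.0097, 0], [-0.0012, 0.0097, 0], [-0.0035, 0.009, 0], [-0.0056, 0.0078, 0], [-0.0073, 0.0059, 0], [-0.0084, 0.0037, 0], [-0.0091, 0.0013, 0]], grip=[0, 0, 0, 0, 0, 0, 0, 0, 0, 0, 0, 0])

```text
t: 12.48
eef_pos: [509.0, 203.6, 70.4]
ee_rot: [-3.14, -0.002, -0.001]
contact_force: [1.3, 3.1, 3.2]
gripper_width: -0.4
grip_force: 1.6
```

```bash
python3 -c "
from h import *
spot(86)"
```

```text
top [(0, 114), (10, 114), (20, 115), (30, 115), (40, 116), (50, 116), (60, 115), (70, 115), (80, 114), (90, 112), (100, 112), (110, 112), (120, 112), (130, 111), (140, 111), (150, 111), (160, 111), (170, 113), (180, 113), (190, 113), (200, 114), (210, 115), (220, 115), (230, 115), (240, 116), (250, 115), (260, 114), (270, 114), (280, 113), (290, 113), (300, 113), (310, 113), (320, 113), (330, 113), (340, 114), (350, 113)]
scene [(0, 52), (10, 54), (20, 52), (30, 52), (40, 52), (50, 52), (60, 53), (70, 55), (80, 82), (90, 118), (100, 122), (110, 157), (120, 165), (130, 163), (140, 161), (150, 159), (160, 160), (170, 159), (180, 159), (190, 158), (200, 159), (210, 162), (220, 162), (230, 161), (240, 161), (250, 164), (260, 166), (270, 164), (280, 148), (290, 82), (300, 57), (310, 53), (320, 51), (330, 54), (340, 55), (350, 53)]
```

carry_out(rotation=[[0, 0, 0], [0, 0, 0], [0, 0, 0], [0, 0, 0], [0, 0, 0], [0, 0, 0], [0, 0, 0]], offset=[[0, 0.012, 0], [0, 0, 0.04], [0, 0, 0.03], [-0.0175, -0.053, 0], [-0.0175, -0.053, 0], [-0.0175, -0.053, 0], [0, 0, 0]], grip=[0, 0, 0, 0, 0, 0, 0])

```text
t: 13.45
eef_pos: [454.6, 49.6, 139.0]
ee_rot: [3.138, -0.013, -0.007]
contact_force: [0.8, 1.0, 0.4]
gripper_width: 0.2
grip_force: 0.0
```

```bash
python3 -c "
from h import *
spot(86)
from reg import reg
reg()"
```

```text
top [(0, 128), (10, 128), (20, 128), (30, 128), (40, 128), (50, 131), (60, 134), (70, 134), (80, 134), (90, 132), (100, 131), (110, 134), (120, 136), (130, 135), (140, 133), (150, 133), (160, 134), (170, 134), (180, 134), (190, 134), (200, 135), (210, 134), (220, 134), (230, 134), (240, 136), (250, 136), (260, 134), (270, 135), (280, 136), (290, 135), (300, 134), (310, 132), (320, 131), (330, 122), (340, 110), (350, 120)]
scene [(0, 159), (10, 159), (20, 159), (30, 160), (40, 161), (50, 161), (60, 162), (70, 163), (80, 162), (90, 160), (100, 162), (110, 163), (120, 162), (130, 162), (140, 163), (150, 160), (160, 159), (170, 160), (180, 158), (190, 157), (200, 157), (210, 161), (220, 161), (230, 161), (240, 160), (250, 164), (260, 165), (270, 163), (280, 160), (290, 162), (300, 162), (310, 162), (320, 162), (330, 158), (340, 134), (350, 145)]
shift px 0.0 -2.0
1 [[ 0.02 -0.7 ]]
1.15 [[ 0.03 -0.8 ]]
2.15 [[ 0.05 -1.5 ]]
3 [[ 0.07 -2.1 ]]
3.15 [[ 0.08 -2.2 ]]
```

carry_out(rotation=[[0, 0, 0], [0, 0, 0], [0, 0, 0], [0, 0, 0]], offset=[[0, 0, -0.04], [0, 0, -0.032], [0.013, -0.002, 0], [0, 0, 0]], grip=[0, 0, 0, 0])

```text
t: 14.1
eef_pos: [472.5, 53.9, 68.8]
ee_rot: [-3.141, -0.001, -0.003]
contact_force: [0.4, 0.3, 0.5]
gripper_width: 0.2
grip_force: 0.0
```

carry_out(rotation=[[0, 0, 0], [0, 0, 0], [0, 0, 0], [0, 0, 0]], offset=[[0.006, 0, 0], [0.006, 0, 0], [0.006, 0, 0], [0, 0, 0]], grip=[0, 0, 0, 0])

```text
t: 14.6
eef_pos: [488.8, 52.9, 68.1]
ee_rot: [-3.141, 0.001, -0.001]
contact_force: [0.3, -0.1, 0.4]
gripper_width: 0.0
grip_force: 0.0
```

carry_out(rotation=[[0, 0, 0], [0, 0, 0], [0, 0, 0]], offset=[[0.006, -0.0014, 0], [0.006, -0.0013, 0], [0.006, -0.0011, 0]], grip=[0, 0, 0])

```text
t: 14.98
eef_pos: [506.2, 49.3, 67.8]
ee_rot: [-3.141, -0.0, 0.001]
contact_force: [-1.6, 2.5, -0.2]
gripper_width: 0.1
grip_force: 1.1
```

carry_out(rotation=[[0, 0, 0], [0, 0, 0], [0, 0, 0], [0, 0, 0], [0, 0, 0], [0, 0, 0]], offset=[[0.006, 0, 0], [0.006, 0.0008, 0], [0.0057, 0.0015, 0], [0.0054, 0.0022, 0], [0.0054, 0.0028, 0], [0.0054, 0.0033, 0]], grip=[0, 0, 0, 0, 0, 0])

```text
t: 15.72
eef_pos: [538.2, 61.5, 67.5]
ee_rot: [-3.141, -0.003, 0.006]
contact_force: [-6.0, 1.8, 1.7]
gripper_width: -0.1
grip_force: 2.7
```

Run:
```python
from h import *
s=snapshot("scene"); crop(s,"pics/c5.png",265,150,170,140,4)
```

```text
(no output)
```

View pics/c5.png

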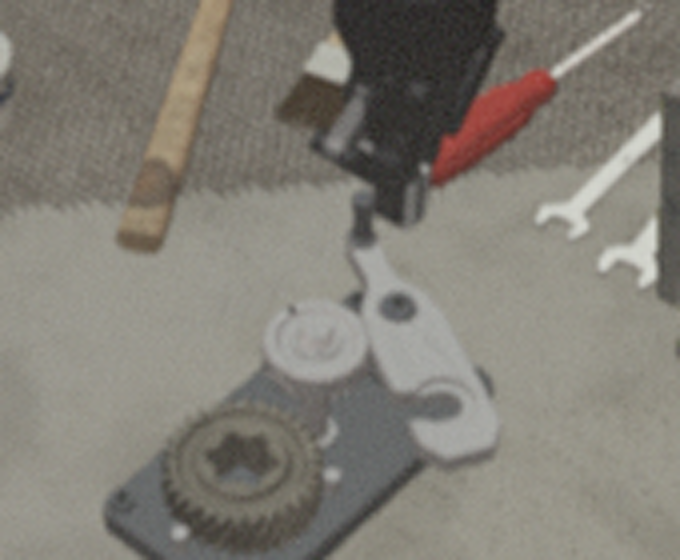

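Run:
```python
from h import *
d=snapshot("scene"); c=lambda x,y:[265+(x+.5)/4-.5,150+(y+.5)/4-.5]
print(back(d,[c(363,198)],88),back(d,[c(362,238)],58),back(d,[c(398,307)],56)); print(observe()["contact_force"],observe()["eef_pos"])
```

```text
[[548.75641973  79.12737242  88.        ]] [[549.10041152  77.67570623  58.        ]] [[507.55276565 101.80550266  56.        ]]
[-0.71988027  0.03376603  0.02486647] [540.17689335  60.91090765  67.79933449]
```

carry_out(rotation=[[0, 0, 0], [0, 0, 0], [0, 0, 0], [0, 0, 0], [0, 0, 0], [0, 0, 0], [0, 0, 0]], offset=[[0.0048, 0.004, 0], [0.0041, 0.0045, 0], [0.0035, 0.0048, 0], [0.003, 0.0048, 0], [0.0021, 0.005, 0], [0.0015, 0.0045, 0], [0, 0, 0]], grip=[0, 0, 0, 0, 0, 0, 0])

```text
t: 16.7
eef_pos: [559.3, 88.2, 68.0]
ee_rot: [-3.141, -0.001, -0.001]
contact_force: [0.3, 0.6, 0.1]
gripper_width: -0.2
grip_force: 0.0
```

Run:
```python
from h import *
s=snapshot("scene"); crop(s,"pics/c6.png",305,170,100,100,6)
```

```text
(no output)
```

View pics/c6.png

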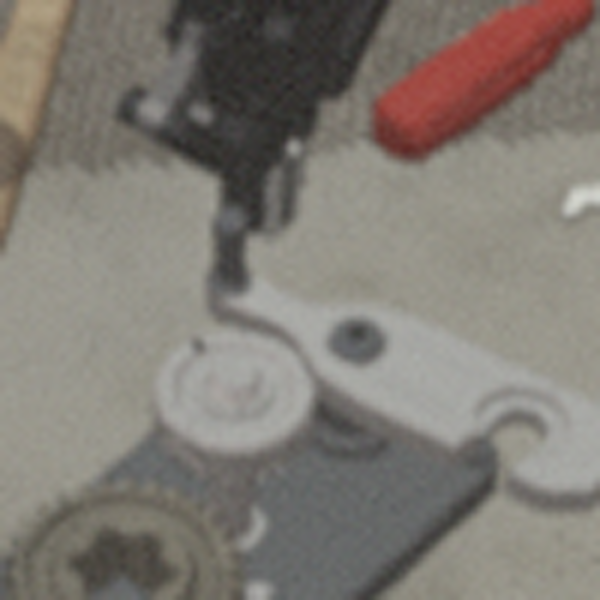

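carry_out(rotation=[[0, 0, 0], [0, 0, 0], [0, 0, 0]], offset=[[-0.0003, 0.002, 0], [-0.0003, 0.002, 0], [0, 0, 0]], grip=[0, 0, 0])

```text
t: 17.12
eef_pos: [559.1, 89.9, 68.1]
ee_rot: [3.14, -0.002, 0.002]
contact_force: [2.7, -4.7, -0.2]
gripper_width: 0.3
grip_force: 2.3
```

Run:
```python
from h import *
d=snapshot("scene"); c=lambda x,y:[305+(x+.5)/6-.5,170+(y+.5)/6-.5]
P=back(d,[c(232,218)],88)[0];Q=back(d,[c(232,278)],58)[0];V=back(d,[c(357,338)],56)[0]
print(P,Q,V,np.degrees(np.arctan2(*(P-V)[[1,0]])),np.degrees(np.arctan2(*(Q-V)[[1,0]])))
```

```text
[555.43205512 109.1417234   88.        ] [555.7127772  107.74091887  58.        ] [508.35862784 100.8900497   56.        ] 9.942570615301406 8.232039217005395
```

carry_out(rotation=[[0, 0, 0], [0, 0, 0], [0, 0, 0], [0, 0, 0], [0, 0, 0], [0, 0, 0], [0, 0, 0], [0, 0, 0]], offset=[[0, -0.008, 0], [0, -0.02, 0], [0, 0, 0.04], [0, 0, 0.05], [0, -0.05, 0.03], [0, -0.05, 0], [0, -0.05, 0], [0, 0, 0]], grip=[0, 0, 0, 0, 0, 0, 0, 0])

```text
t: 18.18
eef_pos: [557.3, -93.3, 187.7]
ee_rot: [3.139, -0.014, -0.001]
contact_force: [0.0, 0.3, 0.5]
gripper_width: -0.4
grip_force: 0.0
```

Run:
```python
from h import *
spot(86)
s=snapshot("top"); crop(s,"pics/c7.png",260,190,160,120,5)
```

```text
top [(0, 129), (10, 128), (20, 128), (30, 129), (40, 129), (50, 128), (60, 129), (70, 131), (80, 131), (90, 129), (100, 128), (110, 131), (120, 133), (130, 133), (140, 134), (150, 136), (160, 136), (170, 135), (180, 135), (190, 136), (200, 137), (210, 136), (220, 135), (230, 135), (240, 135), (250, 135), (260, 133), (270, 132), (280, 132), (290, 132), (300, 132), (310, 132), (320, 133), (330, 124), (340, 111), (350, 120)]
scene [(0, 158), (10, 158), (20, 157), (30, 159), (40, 159), (50, 159), (60, 159), (70, 161), (80, 159), (90, 159), (100, 160), (110, 161), (120, 161), (130, 161), (140, 160), (150, 160), (160, 157), (170, 157), (180, 157), (190, 157), (200, 156), (210, 158), (220, 158), (230, 157), (240, 156), (250, 160), (260, 159), (270, 157), (280, 157), (290, 155), (300, 155), (310, 155), (320, 158), (330, 155), (340, 132), (350, 145)]
```

View pics/c7.png

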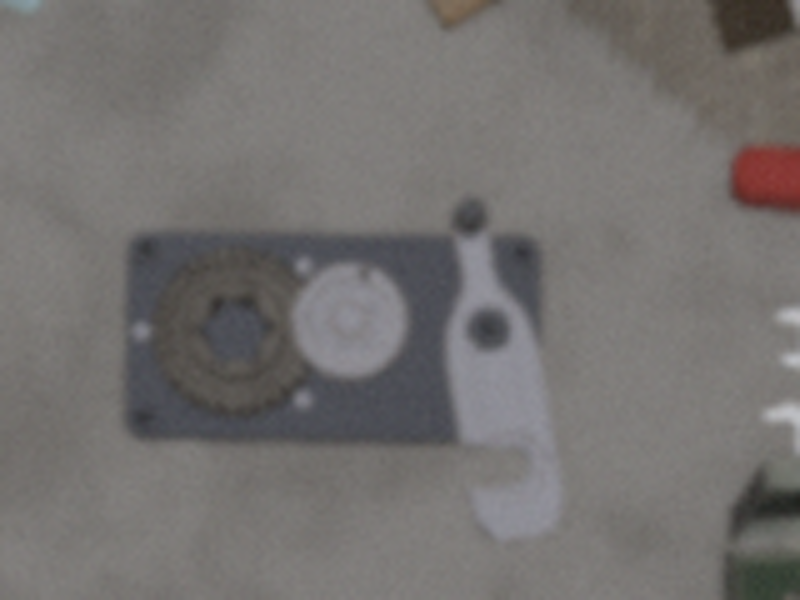

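The top view shows the strap swung past a quarter turn, with its pin at (469,215) and its end at (520,535). The gear lies flat among its dowels at (235,330). The nut's spot at (366,272) reads about 342°, or 2.95 turns.

```bash
python3 -c "
from rig import *
print(job_done())"
```

```text
the job is handed in; nothing more can be done
None
```

The job is handed in with no verdict shown: the nut was rolled about 2.95 turns loose, the strap pushed about 100° to its stop, and the gear left flat among its dowels with nothing around it touched.

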